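# Turn the leaf of the wider recipe book

### The job

Turn the leaf that stands ajar on the wider of the two recipe flip-books over its spine, away from you, and press it down until it lies flat on the book's far half. Push it gently with the fingertips or the outside of the fingers only: do not pinch it, and do not lift the book or shove it out of place. Leave the narrower book, its leaf and everything else as they are.

Things in the scene. Friction and masses are not known exactly. Their poses are not given: they have to be found in the camera images.
- book_wide: Wider of two open recipe flip-books: dark wood cover 200 (x) x 130 (y) x 8 mm; white fixed page stacks 14 to 86 mm either side of the spine, top z = 18 mm; steel spine rod along y at z = 22 mm. Origin: centre of underside; +x points across the spine to the half away from the robot, z up. 1.4 to 2.1 kg, loose: slides if pushed hard
- leaf_wide (a joint): Angle of the wide book's leaf: 0 flat on the near half, pi/2 upright, pi flat on the far half (slightly soft stop). Brown rigid board, 4 mm thick, 106 mm along the spine, plate 8 to 95 mm from the spine axis; mid-edge tab 36 mm wide reaches 112 mm. Stiff hinge (0.08 N m, 1 N at the edge): it stays where it is left
- leaf_wide_tab (a point): Outer end of the tab of the wide book's leaf, in the middle of its 36 mm width and of its 4 mm thickness
- book_wide_spine (a point): Middle of the wide book's spine rod (the leaf's axis), 22 mm above the worktop
- book_narrow: Narrower of two open recipe flip-books: dark wood cover 200 (x) x 90 (y) x 8 mm; white fixed page stacks 14 to 86 mm either side of the spine, top z = 18 mm; steel spine rod along y at z = 22 mm. Origin: centre of underside; +x points across the spine to the half away from the robot, z up. 1.4 to 2.1 kg, loose: slides if pushed hard. To be left alone
- leaf_narrow (a joint): Angle of the narrow book's leaf: 0 flat on the near half, pi/2 upright, pi flat on the far half (slightly soft stop). Brown rigid board, 4 mm thick, 66 mm along the spine, plate 8 to 95 mm from the spine axis; mid-edge tab 36 mm wide reaches 112 mm. Stiff hinge (0.08 N m, 1 N at the edge): it stays where it is left. To be left as it is
- salt: Salt shaker, 44 mm across, 90 mm tall, standing by; origin at the centre of its underside. To be left alone
- tin: Food tin, 75 mm across, 110 mm tall, standing by; origin at the centre of its underside. To be left alone
- jam: Glass jam jar with a metal lid, 62 mm across, 99 mm tall, standing by; origin at the centre of its underside. To be left alone
- butter_pack: Pack of butter, 73x102x37 mm, standing by; origin at the centre of its underside. To be left alone
- spice: Spice jar with a red cap, 45 mm across, 106 mm tall, standing by; origin at the centre of its underside. To be left alone
- leaf_narrow_tab (a point): Outer end of the tab of the narrow book's leaf. To be left where it is

How it is judged:
On the way, in this order (a step that is already met when the one before it is completed fails the run):
1. the wide book's leaf has been pushed up past upright (value of joint leaf_wide above 1.7 rad), for 0.05 s.
2. the leaf lies flat on the far half (value of joint leaf_wide above 3.04 rad), for 0.2 s.
At the end, for the whole second after the job is handed in: The wide book's leaf is at rest flat on the far half (angle over 3.04 rad, within 0.1 rad of its stop); the wide book lies flat on the worktop within 25 mm of where it was; the narrow book and the five loose bystanders are within 20 mm, and the narrow leaf's tab within 30 mm, of where they were (value of joint leaf_wide above 3.04 rad and velocity of joint leaf_wide between -0.05 and 0.05 rad/s and distance of book_wide from where it was at the start of the episode below 0.025 m and height (world z) of book_wide below 0.006 m and angle between book_wide's own z axis and vertical below 0.05 rad and linear speed of book_wide below 0.01 m/s and distance of each of book_narrow, salt, tin, jam, butter_pack, spice from where it was at the start of the episode below 0.02 m and distance of leaf_narrow_tab from where it was at the start of the episode below 0.03 m); the robot touches nothing.
It fails at once if the wide book was lifted or tipped (height (world z) of book_wide above 0.012 m or angle between book_wide's own z axis and vertical above 0.12 rad).
It fails at once if the wide book was shoved more than 35 mm (distance of book_wide from where it was at the start of the episode above 0.035 m).
It fails at once if the leaf was pinched or pushed hard (over 35 N) (contact force between the fingers and leaf_wide above 35 N).
It fails at once if the narrow book or its leaf was disturbed (distance of book_narrow from where it was at the start of the episode above 0.03 m or distance of leaf_narrow_tab from where it was at the start of the episode above 0.04 m).
It fails at once if a bystander was moved or lifted (distance of any of salt, tin, jam, butter_pack, spice from where it was at the start of the episode above 0.03 m).
It also fails if it takes over 53 s, if anything falls off the work surface, if the arm or the gripper's body presses on something with over 40 N, if the wrist force passes 120 N, or if a joint passes its speed limit or range.

### The arm

A 6-joint arm with a two-finger parallel gripper is mounted at the origin on a cart in front of the work surface, level with it; the furniture and walls round the work are solid. World frame = base frame: x ahead of the robot, y to its left, z up, the work surface at z = 0. Lengths are in m, angles in rad, forces in N, time in s.
With the tool pointing down it reaches from about 0.4 to 0.825 m from the base axis. Payload 7 kg.
Tool frame: the origin (TCP) lies at the very end of the fingers, on their centre line; the grasp point (between the pads) lies 19 mm behind it (arm.grip_point_offset is the distance from the TCP to the grasp point, in m); z points along the fingers, y is the line along which they close (so a half turn about z gives the same grasp; the last joint's range is limited). The gripper opens to 88 mm and grips with 3 to 60 N. Pads are 19 mm wide; open, the fingers measure 130 mm over their backs; the gripper's body (78 mm by 193 mm) begins 47 mm behind the grasp point.
Start: joints at [1.545, 0.359, 0.012, 0, -1.224, -0.288], TCP at [0.208, 0.642, 0.227] pointing down, gripper open.
Joint ranges: [-3.07, 3.07], [-1.43, 2.12], [-1.02, 1.25], [-3.03, 1.67], [-3.05, -0], [-3.03, 3.03]. Speed limits (rad/s): [2.39, 2.39, 3.01, 3.14, 3.14, 3.14].

### API

Orientations are given as [roll, pitch, yaw] about the fixed x, y, z axes, in that order (R = Rz(yaw) Ry(pitch) Rx(roll)).
In Python, from station import arm, cams gives the robot as it stands.
- The arm moves only by the shell command python3 -m handwheel 'ROWS' [FORCE]. ROWS is JSON, a list that holds one entry, the list of rows, each a list of 7 numbers: the shift along the tool's x, y, z normalised to -1 to 1, where 1 is 0.08 m, then the turn, a rotation vector about the tool's x, y, z normalised to -1 to 1, where 1 is 0.5 rad, then the closure in counts, from 0 (fully open) to 255 (shut). In form: [[[x, y, z, wx, wy, wz, hand], ...]]. A call has 1 to 5 rows; each row is the pose to reach, as a shift and turn from the pose commanded when the call began, along the tool's axes at that moment; what a row does not reach only later rows make up. A row lasts 1/8 s, in which the tool goes at most 62.5 mm and 10.7 degrees, less where a joint would pass 70% of its speed; a pose out of reach is approached as far as the arm can. A call with a number of a shift or a turn outside -1 to 1 is refused whole. A call with a gripper value outside its range is refused whole. The fingers move at their own pace and stop on an object; FORCE is the grip in N (left out, the last holds). Time passes only in rows, so rows that repeat a pose let the fingers close. It gives the time, the measured TCP pose, the force, the opening and the grip force at its end, in the units of the state.
- arm.get_state(): the state, without advancing time (a new reading comes with each control period).
- cams.grab_frame(name): name is "side" or "top" or "wrist"; returns the picture (420x560x3 uint8, blue, green, red); there is no depth.
- cams.camera_info(name): a dict with "camera_matrix" (3x3 intrinsics, pixels), "R" (3x3) and "t" (3): a world point X has camera coordinates R X + t; the wrist camera has in their place "hand_eye" (4x4, takes a point from camera to tool coordinates, whose origin is the TCP and whose axes are the flange's). Camera axes: x right, y down, z forward; pixel columns grow to the right and rows downward; lengths in m; the calibration is good to about 2 mm. A picture is of the moment at which its call begins: read the wrist's pose just before it. camera_info takes no time and is no camera call.
- arm.job_done(): hands the job in; it is judged then, once.
The state is a dict: "t": time; "q": joint angles; "qd": joint speeds; "joint_efforts": joint torques, N m; "eef_pos": TCP position; "ee_rot": TCP orientation; "force": force on the tool from outside, world axes, zero at the start; "moment": the same for the moment, N m; "width": finger opening in m; "gripper_force": force on a finger pad.
Only numpy, scipy, OpenCV 4.12 (cv2) and the standard library are available. Lean on these libraries where they do the work, as an engineer would, in place of code of your own. Each camera call takes 0.05 s, during which the arm holds its last target. There are 200 camera calls.

## Working session

There is one attempt and no reset: what is moved stays moved. The work goes in short steps, Python scripts to look and compute and a shell command to move; the robot and the scene stay as the last step left them, time stands still between calls to the robot, and variables do not carry over. Pictures are saved under pics/ and viewed, at most 10 in all, crops included, and the job is handed in when it is done.

```bash
mkdir -p pics
python3 - <<'E'
from station import arm,cams
import cv2
s=arm.get_state();print(s)
for n in("top","side"):
    cv2.imwrite(f"pics/{n}0.png",cams.grab_frame(n)); c=cams.camera_info(n);print(n,c)
print(cams.camera_info("wrist"))
E
```

```text
{'t': 0.0, 'q': array([ 1.54506542e+00,  3.59382666e-01,  1.10709376e-02, -3.69709947e-04,
       -1.22410299e+00, -2.88077605e-01]), 'qd': array([-0.00094946, -0.00017328,  0.00048684, -0.00060883, -0.00041529,
       -0.00179097]), 'joint_efforts': array([-1.92182000e-03, -5.82713342e+01,  2.93054974e+01,  6.99724361e+00,
        6.81298159e-03, -1.70704088e-04]), 'eef_pos': array([0.20824357, 0.64156016, 0.22562715]), 'ee_rot': array([ 3.13994220e+00, -1.26618349e-04, -3.13934314e-01]), 'force': array([-0.31585964,  0.09483521,  0.58897134]), 'moment': array([-0.03148041,  0.00408709,  0.03132328]), 'gripper_force': 0.0, 'width': 0.08749061825702979}
top {'camera_matrix': array([[468.61862414,   0.        , 277.10048654],
       [  0.        , 468.61862414, 217.56714442],
       [  0.        ,   0.        ,   1.        ]]), 'R': array([[-0.04542573, -0.99895848, -0.00429734],
       [-0.97584783,  0.04529414, -0.21370413],
       [ 0.2136762 , -0.00551412, -0.97688898]]), 't': array([0.05308575, 0.59035161, 1.31632094])}
side {'camera_matrix': array([[428.83724125,   0.        , 281.95813557],
       [  0.        , 428.83724125, 205.90974145],
       [  0.        ,   0.        ,   1.        ]]), 'R': array([[ 0.96857731, -0.24780276, -0.02125535],
       [-0.1507848 , -0.51709774, -0.84254013],
       [ 0.19779268,  0.81927024, -0.53821403]]), 't': array([-0.5977605 ,  0.14463155,  1.09123212])}
{'camera_matrix': array([[291.04908194,   0.        , 282.2117667 ],
       [  0.        , 291.04908194, 208.48157109],
       [  0.        ,   0.        ,   1.        ]]), 'hand_eye': array([[ 4.94451704e-04, -9.64778347e-01, -2.63063673e-01,
         7.22194741e-02],
       [ 9.99999811e-01,  5.72810540e-04, -2.21176851e-04,
        -7.86504346e-04],
       [ 3.64072281e-04, -2.63063514e-01,  9.64778449e-01,
        -1.58957754e-01],
       [ 0.00000000e+00,  0.00000000e+00,  0.00000000e+00,
         1.00000000e+00]])}
```

View pics/top0.png

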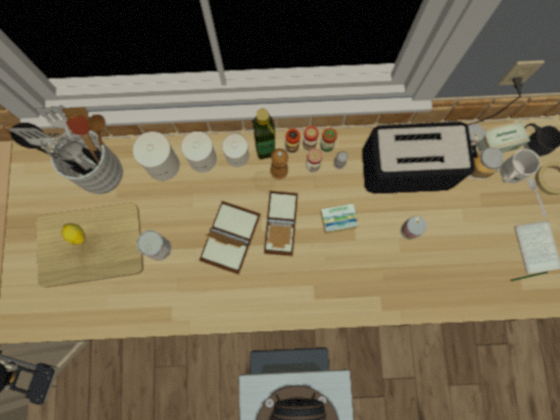

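View pics/side0.png

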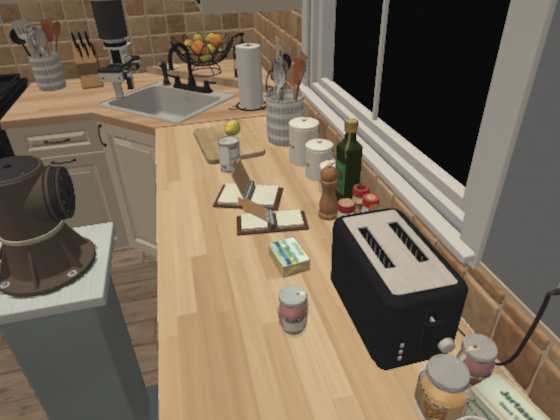

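The top view shows the wide book at about (231,237) with its leaf standing up near the spine. The narrow book is at (281,223), the tin at (153,245) and the butter at (339,217). I'll crop in for corner measurements.

Run:
```python
import cv2,numpy as np
t=cv2.imread("pics/top0.png")[195:280,190:305]; s=cv2.imread("pics/side0.png")[130:240,195:315]
a=cv2.resize(t,None,fx=5,fy=5,interpolation=2)[:, :]; cv2.imwrite("pics/crop_t.png",a)
b=cv2.resize(s,None,fx=5,fy=5,interpolation=2); cv2.imwrite("pics/crop_s.png",b);print(a.shape,b.shape)
```

```text
(425, 575, 3) (550, 600, 3)
```

View pics/crop_t.png

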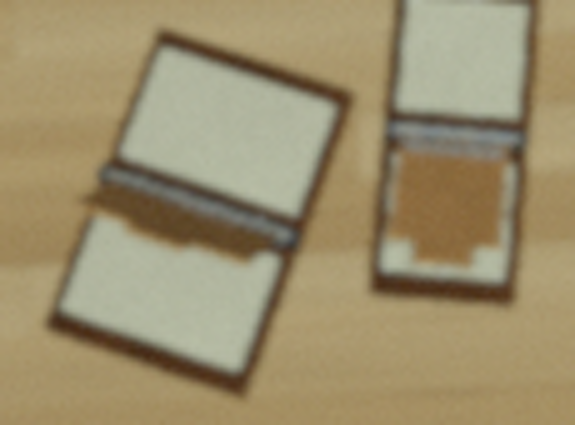

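View pics/crop_s.png

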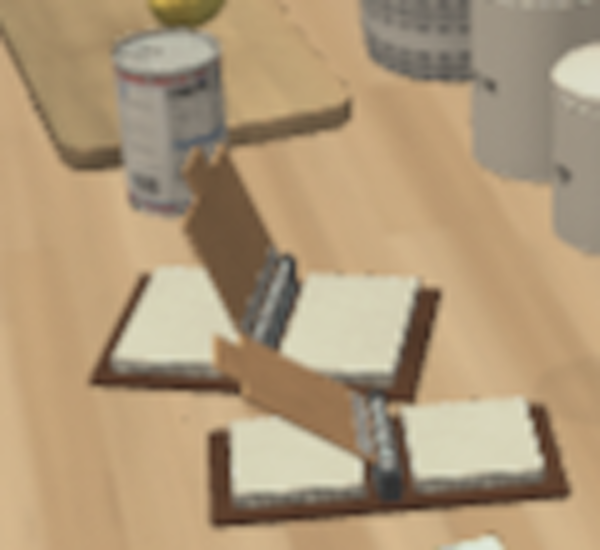

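Top crop: wide cover corners are at crop (160,33), (350,95), (245,392) and (50,322). Side crop: the wide leaf's tab end is at about (205,153) and the narrow leaf's is low, at about (217,352). I'll fit the pose next.

```bash
cat > h.py <<'E'
import numpy as np
from station import cams
def ray(n,p,z):
    c=cams.camera_info(n);R=c["R"];C=-R.T@c["t"];d=R.T@np.linalg.solve(c["camera_matrix"],[*p,1]);return C+d*(z-C[2])/d[2]
def proj(n,X):
    c=cams.camera_info(n);v=c["camera_matrix"]@(c["R"]@X+c["t"]);return v[:2]/v[2]
E
python3 - <<'E'
from h import *
f=lambda p,o:np.array([(p[0]+.5)/5-.5+o[0],(p[1]+.5)/5-.5+o[1]])
P=[ray("top",f(p,(190,195)),.008) for p in[(160,33),(350,95),(245,392),(50,322)]]
P=np.array(P);print(P.round(3))
for i in range(4):print(np.linalg.norm(P[i]-P[(i+1)%4]).round(3))
c=P.mean(0);x=P[0]+P[1]-P[2]-P[3];yaw=np.arctan2(x[1],x[0]);print("centre",c.round(3),"yaw",yaw)
u=np.array([np.cos(yaw),np.sin(yaw),0]);sp=np.array([c[0],c[1],.022])
print("spine ends side", [(proj("side",sp+np.array([-u[1],u[0],0])*k)-(195,130))*5 for k in(-.06,0,.06)])
for a in np.arange(.6,1.6,.1):
    X=sp+.112*(-u*np.cos(a)+np.array([0,0,np.sin(a)]));print(a.round(1),X.round(3),((proj("side",X)-(195,130))*5).round(0),((proj("top",X)-(190,195))*5).round(0))
print("tin",ray("top",(153,240),.11),"narrow R edge",[ray("top",f(p,(190,195)),.008).round(3) for p in[(375,290),(512,300),(398,0)]])
E
```

```text
[[0.664 0.195 0.008]
 [0.619 0.079 0.008]
 [0.44  0.148 0.008]
 [0.488 0.265 0.008]]
0.124
0.192
0.126
0.19
centre [0.553 0.172 0.008] yaw -0.3735643755037038
spine ends side [array([245.94315202, 356.38931823]), array([264.94018632, 305.34417068]), array([282.55738911, 258.00663881])]
0.6 [0.467 0.205 0.085] [109. 209.] [130. 334.]
0.7 [0.473 0.203 0.094] [118. 197.] [132. 321.]
0.8 [0.48  0.2   0.102] [129. 185.] [135. 307.]
0.9 [0.488 0.197 0.11 ] [142. 175.] [138. 291.]
1.0 [0.496 0.194 0.116] [156. 166.] [143. 274.]
1.1 [0.506 0.19  0.122] [171. 158.] [147. 256.]
1.2 [0.515 0.186 0.126] [187. 151.] [153. 237.]
1.3 [0.525 0.183 0.13 ] [204. 147.] [159. 218.]
1.4 [0.535 0.179 0.132] [222. 144.] [165. 199.]
1.5 [0.545 0.175 0.134] [240. 142.] [172. 180.]
tin [0.53365167 0.37854377 0.11      ] narrow R edge [array([0.498, 0.068, 0.008]), array([ 0.488, -0.014,  0.008]), array([0.678, 0.047, 0.008])]
```

Leaf angle is about 1.25 rad. The spine centre is at (0.553, 0.172) and the book yaw is −0.374, so tool x already lies nearly along the book's x. I'll carry the closed fingers high to the near side of the leaf.

```bash
python3 -m handwheel '[[[0.5,0.4,0,0,0,0.12,255],[1,0.8,0,0,0,0.12,255]]]' 5
python3 -m handwheel '[[[0.5,0.4,0,0,0,0,255],[1,0.8,0,0,0,0,255]]]'
python3 -m handwheel '[[[0.5,0.4,0,0,0,0,255],[1,0.8,0,0,0,0,255]]]'
python3 -m handwheel '[[[0.5,0.4,0,0,0,0,255],[1,0.8,0,0,0,0,255],[1,0.8,0,0,0,0,255]]]'
cat >> h.py <<'E'
def where(c=(.553,.172),yaw=-.374):
    from station import arm
    s=arm.get_state();p=s["eef_pos"];u=np.array([np.cos(yaw),np.sin(yaw)]);d=p[:2]-c
    print("t %.2f book x %.4f y %.4f z %.4f"%(s["t"],d@u,d@[-u[1],u[0]],p[2]),"rot",s["ee_rot"].round(3),"F",s["force"].round(1),s["width"].round(3))
E
python3 -c "from h import *;where()"
```

```text
t: 0.35
eef_pos: [0.2649, 0.5553, 0.2256]
ee_rot: [3.14, -0.0, -0.374]
force: [0.9, 0.2, 0.2]
width: 0.0731
gripper_force: 0.0
t: 0.6
eef_pos: [0.3163, 0.466, 0.2262]
ee_rot: [3.141, 0.0, -0.374]
force: [-0.2, 0.3, -0.3]
width: 0.0533
gripper_force: 0.0
t: 0.85
eef_pos: [0.3673, 0.3772, 0.2264]
ee_rot: [3.141, 0.0, -0.374]
force: [0.6, -0.4, -0.3]
width: 0.033
gripper_force: 0.0
t: 1.23
eef_pos: [0.4189, 0.2873, 0.2265]
ee_rot: [3.141, 0.0, -0.378]
force: [-0.8, 0.0, -0.3]
width: 0.0035
gripper_force: 0.0Traceback (most recent call last):
  File "<string>", line 1, in <module>
    from h import *;where()
                    ~~~~~^^
  File "h.py", line 10, in where
    print("t %.2f book x %.4f y %.4f z %.4f"%(s["t"],d@u,d@[-u[1],u[0]],p[2]),"rot",s["ee_rot"].round(3),"F",s["force"].round(1),s["width"].round(3))
                                                                                                                                 ^^^^^^^^^^^^^^^^
AttributeError: 'float' object has no attribute 'round'
```

```bash
sed -i 's/s\["width"\].round(3)/s["width"]/' h.py
python3 -m handwheel '[[[0.4,0.36,0,0,0,0,255],[0.8,0.72,0,0,0,0,255],[0.8,0.72,0,0,0,0,255]]]' >/dev/null
python3 -m handwheel '[[[0,0,0.5,0,0,0,255],[0,0,1,0,0,0,255],[0,0,1,0,0,0,255]]]' >/dev/null
python3 -m handwheel '[[[0,0,0.3,0,0,0,255],[0,0,0.57,0,0,0,255],[0,0,0.57,0,0,0,255]]]' >/dev/null
python3 - <<'E'
from h import *
import cv2
where()
a=cams.grab_frame("side")[110:230,185:305];b=cams.grab_frame("wrist")
cv2.imwrite("pics/m1.png",np.hstack([cv2.resize(a,(400,400),interpolation=2),cv2.resize(b,(400,300)).__class__(0) if 0 else cv2.copyMakeBorder(cv2.resize(b,(400,300)),0,100,0,0,0)]))
E
```

```text
t 2.35 book x -0.1051 y 0.0034 z 0.1013 rot [ 3.14   0.    -0.373] F [ 1.3 -0.7  0.6] 0.0003834373370998825
```

View pics/m1.png

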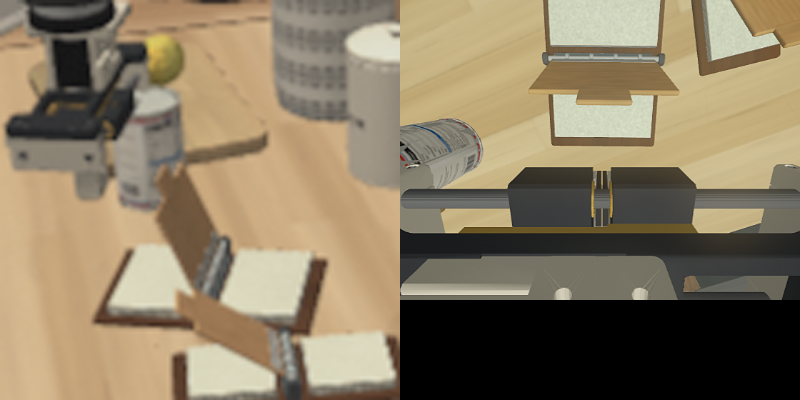

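The wrist view shows the fingers centred on the tab (tab at x≈603, fingers ≈602) and square to the spine, with the tin clear to the left. Next I push gently away.

```bash
python3 -m handwheel '[[[0.4,0.04,0,0,0,0,255],[0.6,0.04,0,0,0,0,255],[0.7,0.04,0,0,0,0,255],[0.8,0.04,0,0,0,0,255],[0.9,0.04,0,0,0,0,255]]]' | grep force
python3 -c "from h import *;where()"
python3 -m handwheel '[[[0.1,0,0,0,0,0,255],[0.2,0,0,0,0,0,255],[0.3,0,0,0,0,0,255],[0.3,0,0,0,0,0,255]]]' | grep force
python3 - <<'E'
from h import *
import cv2
where()
a=cams.grab_frame("side")[110:230,185:305];b=cams.grab_frame("wrist")
cv2.imwrite("pics/m2.png",np.hstack([cv2.resize(a,(400,400),interpolation=2),cv2.copyMakeBorder(cv2.resize(b,(400,300)),0,100,0,0,0)]))
E
```

```text
force: [-1.4, 0.4, 0.7]
gripper_force: 0.5
t 3.08 book x -0.0326 y -0.0002 z 0.1011 rot [ 3.142  0.    -0.374] F [-1.4  0.4  0.7] 0.0003015296940985793
force: [-0.6, -0.2, -1.2]
gripper_force: 0.0
t 3.58 book x -0.0082 y -0.0002 z 0.1008 rot [ 3.141 -0.    -0.374] F [-0.6 -0.2 -1.2] 0.00012709351955952447
```

View pics/m2.png

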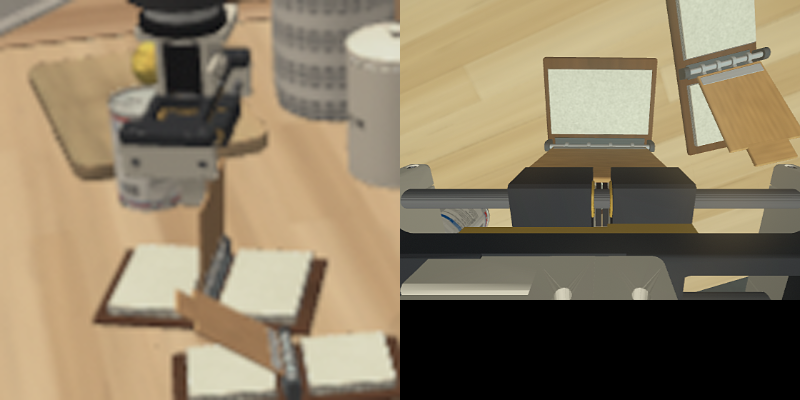

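The leaf is about upright (tab under the fingers, crop (210,190)) and the book hasn't moved. Next I follow the arc over and down.

```bash
python3 -m handwheel '[[[0.15,0,0,0,0,0,255],[0.3,0,0,0,0,0,255],[0.46,0,0.04,0,0,0,255],[0.6,0,0.12,0,0,0,255],[0.73,0,0.22,0,0,0,255]]]' | grep force
python3 -c "from h import *;where()"
python3 -m handwheel '[[[0.11,0,0.13,0,0,0,255],[0.18,0,0.27,0,0,0,255],[0.18,0,0.27,0,0,0,255]]]' | grep force
python3 - <<'E'
from h import *
import cv2
where()
a=cams.grab_frame("side")[110:230,185:305];b=cams.grab_frame("wrist")
cv2.imwrite("pics/m3.png",np.hstack([cv2.resize(a,(400,400),interpolation=2),cv2.copyMakeBorder(cv2.resize(b,(400,300)),0,100,0,0,0)]))
E
```

```text
force: [-1.2, -0.6, -0.3]
gripper_force: 0.4
t 4.30 book x 0.0506 y -0.0002 z 0.0828 rot [-3.142 -0.    -0.374] F [-1.2 -0.6 -0.3] 0.0005898123852669298
force: [-1.1, -0.1, -0.1]
gripper_force: 0.0
t 4.67 book x 0.0638 y -0.0009 z 0.0602 rot [ 3.14e+00  2.00e-03 -3.74e-01] F [-1.1 -0.1 -0.1] 0.0004514972317077844
```

View pics/m3.png

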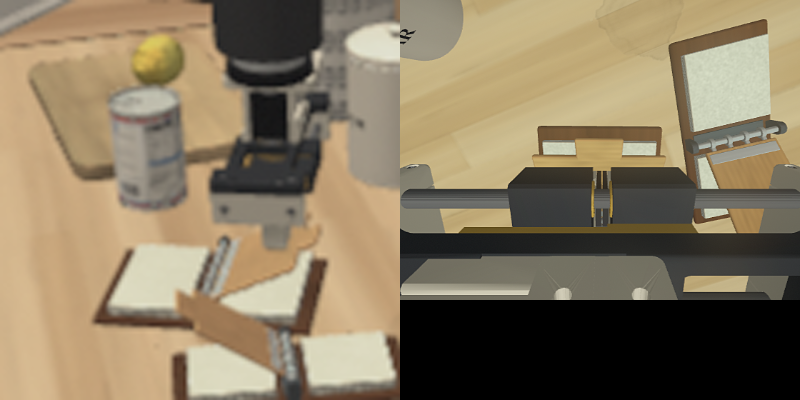

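The leaf leans well past upright and the finger is on its back near the edge; forces are around 1 N. I keep going down.

```bash
python3 -m handwheel '[[[0.06,0,0.12,0,0,0,255],[0.12,0,0.24,0,0,0,255],[0.15,0,0.34,0,0,0,255],[0.16,0,0.4,0,0,0,255]]]' | grep force
python3 -c "from h import *;where()"
python3 -m handwheel '[[[0,0,0.03,0,0,0,255],[0,0,0.06,0,0,0,255],[0,0,0.06,0,0,0,255]]]' | grep force
python3 -c "from h import *;where()"
```

```text
force: [-0.8, 0.2, 1.1]
gripper_force: 0.3
t 5.28 book x 0.0769 y -0.0004 z 0.0289 rot [ 3.141e+00  1.000e-03 -3.740e-01] F [-0.8  0.2  1.1] 7.111956940931903e-05
force: [-0.2, -0.1, -0.7]
gripper_force: 0.0
t 5.65 book x 0.0768 y -0.0002 z 0.0249 rot [-3.142  0.    -0.374] F [-0.2 -0.1 -0.7] 0.0005692423937079667
```

```bash
python3 -m handwheel '[[[0,0,0.02,0,0,0,255],[0,0,0.02,0,0,0,255]]]' | grep -E "force|eef"
python3 -m handwheel '[[[0,0,0.02,0,0,0,255],[0,0,0.02,0,0,0,255]]]' | grep -E "force|eef"
```

```text
eef_pos: [0.6247, 0.1439, 0.0243]
force: [-2.0, -0.4, 5.9]
gripper_force: 2.9
eef_pos: [0.6247, 0.144, 0.024]
force: [-6.8, -0.2, 16.4]
gripper_force: 8.1
```

16 N at z = 24 mm, so the leaf is on its stop. I hold briefly, then lift straight up and look.

```bash
python3 -m handwheel '[[[0,0,0,0,0,0,255],[0,0,0,0,0,0,255],[0,0,0,0,0,0,255]]]' | grep -E "force|eef"
python3 -m handwheel '[[[0,0,-0.1,0,0,0,255],[0,0,-0.5,0,0,0,255],[0,0,-1,0,0,0,255],[0,0,-1,0,0,0,255]]]' | grep -E "force|eef"
python3 -m handwheel '[[[-0.5,0,-0.5,0,0,0,255],[-1,0,-1,0,0,0,255],[-1,0,-1,0,0,0,255]]]' | grep -E "force|eef"
python3 - <<'E'
from h import *
import cv2
where()
a=cams.grab_frame("side")[120:230,195:305];b=cams.grab_frame("wrist")
cv2.imwrite("pics/m4.png",np.hstack([cv2.resize(a,(400,400),interpolation=2),cv2.copyMakeBorder(cv2.resize(b,(400,300)),0,100,0,0,0)]))
E
```

```text
eef_pos: [0.6247, 0.1439, 0.024]
force: [-6.1, -0.9, 15.2]
gripper_force: 8.0
eef_pos: [0.6267, 0.1448, 0.1057]
force: [0.1, -0.8, 0.3]
gripper_force: 0.0
eef_pos: [0.5497, 0.1746, 0.1853]
force: [0.7, 1.1, 0.1]
gripper_force: 0.0
t 7.40 book x -0.0040 y 0.0012 z 0.1853 rot [-3.137e+00 -3.000e-03 -3.720e-01] F [0.7 1.1 0.1] 0.00046888840817096246
```

View pics/m4.png

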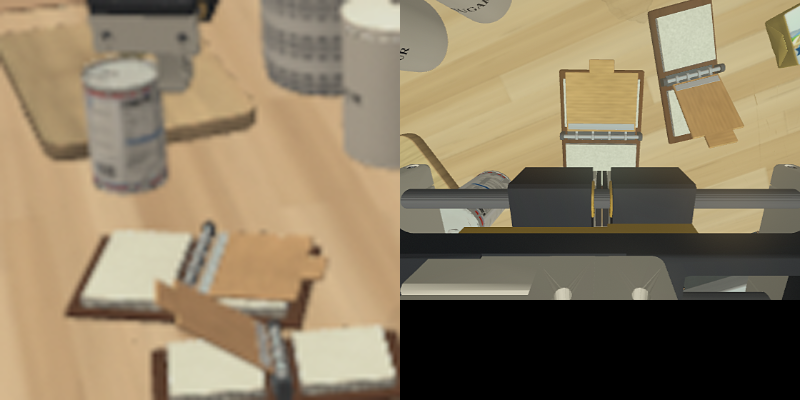

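Run:
```python
from h import *
import cv2
u=np.array([np.cos(-.374),np.sin(-.374),0]);v=np.array([-u[1],u[0],0]);sp=np.array([.553,.172,.022])
for a in(2.85,2.95,3.04,3.14):
    print(a,[((proj("side",sp+v*k+.112*(-u*np.cos(a)+np.array([0,0,np.sin(a)])))-(195,120))*400/110).round(1) for k in(-.018,.018)],[((proj("side",sp+v*k+.095*(-u*np.cos(a)+np.array([0,0,np.sin(a)])))-(195,120))*400/110).round(1) for k in(-.053,.053)])
cv2.imwrite("pics/z.png",cv2.resize(cams.grab_frame("side")[175:215,240:295],None,fx=14,fy=14,interpolation=2))
```

```text
2.85 [array([314.2, 241.4]), array([319.5, 220.1])] [array([288.9, 267.4]), array([305.8, 204.6])]
2.95 [array([317.6, 252.9]), array([322.9, 231.5])] [array([292. , 277.3]), array([308.7, 214. ])]
3.04 [array([319.7, 263.4]), array([324.8, 241.8])] [array([293.9, 286.2]), array([310.3, 222.6])]
3.14 [array([320.6, 274.9]), array([325.7, 253.2])] [array([294.8, 296.1]), array([311.1, 232.1])]
```

View pics/z.png

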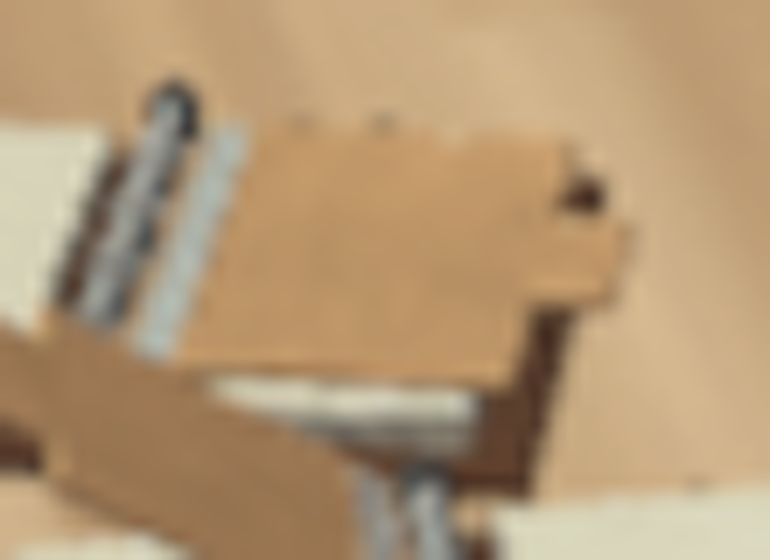

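The tab corners land at side crop (323,278) and (327,258). That matches π (275, 253) rather than 3.04 (263, 242), so the leaf is flat. The gripper is clear of everything.

```bash
python3 -c "
from station import arm
print(arm.job_done())"
```

```text
the job is handed in; nothing more can be done
None
```

The wide book's leaf was turned over its spine and pressed flat on the far half, with no visible shift of the book and nothing else touched; the job is handed in, and no verdict came back.

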